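Clamp the mould and start the vibrating table

ROBOT

A 6-joint arm with a two-finger parallel gripper is mounted at the origin on the work surface. World frame = base frame: x ahead of the robot, y to its left, z up, the work surface at z = 0. Lengths are in mm, angles in degrees, forces in N, time in s.
With the tool pointing down it reaches from about 300 to 850 mm from the base axis. Payload 4.2 kg.
Tool frame: the origin (TCP) lies on the centre line of the jaws, within the pads' length; the fingertips stand 8 mm ahead of it and the grasp point (between the pads) lies 11 mm behind it; z points along the fingers, y is the line along which they close (so a half turn about z gives the same grasp; the last joint's range is limited). The gripper opens to 91 mm and grips with 3 to 60 N. Pads are 32 mm wide; open, the fingers measure 118 mm over their backs; the gripper's body (76 mm by 178 mm) begins 60 mm behind the grasp point.
Start: joints at [75.516, 18.312, 89.639, -0, 72.044, -1.146], TCP at [132.655, 559.504, 221.976] pointing down, gripper open.
Joint ranges: [-177.97, 177.97], [-48.28, 115.42], [12.27, 149.76], [-77.06, 257.06], [2.81, 150.46], [-146.56, 146.56]. Speed limits (degrees/s): [147.25, 147.25, 180, 180, 180, 180].

INTERFACE

Orientations are given as [roll, pitch, yaw] about the fixed x, y, z axes, in that order (R = Rz(yaw) Ry(pitch) Rx(roll)).
In Python, from workcell import telemetry, eyes, ticket gives the robot as it stands. The module is installed in compiled form; this text tells all that it offers.
- The arm moves only by the shell command python3 -m crank 'ROWS' [OPENING] [FORCE]. ROWS is JSON, a list of rows, each an object of numbers: "dx", "dy", "dz": the shift along the world's x, y, z normalised to -1 to 1, where 1 is 80 cm; "yaw": the turn about the world's z normalised to -1 to 1, where 1 is 5 degrees. A call has 1 to 10 rows; each row shifts and turns the commanded pose from where the row before left it; what a row does not reach is not made up. A row lasts 1/8 s, in which the tool goes at most 62.5 mm and 10.7 degrees, less where a joint would pass 70% of its speed; a pose out of reach is approached as far as the arm can. A call with a number of a shift or a turn outside -1 to 1 is refused whole. A call with a gripper value outside its range is refused whole. OPENING is the opening, from 0 (shut) to 1 (fully open), set as the call begins (- or left out, the last holds). The fingers move at their own pace and stop on an object; FORCE is the grip in N (left out, the last holds). Time passes only in rows, so rows that do not move let the fingers close. It gives the time, the measured TCP pose, the force, the opening and the grip force at its end, in the units of the state.
- telemetry.state(): the state, without advancing time (a new reading comes with each control period).
- eyes.grab_frame(name): name is "scene" or "top"; returns the picture (420x560x3 uint8, red, green, blue); there is no depth.
- eyes.calibration(name): a dict with "camera_matrix" (3x3 intrinsics, pixels), "world_from_camera" (4x4, takes a point from camera to world coordinates). Camera axes: x right, y down, z forward; pixel columns grow to the right and rows downward; lengths in mm; the calibration is good to about 2 mm. A picture is of the moment at which its call begins. calibration takes no time and is no camera call.
- ticket.job_done(): hands the job in; it is judged then, once.
The state is a dict: "time_s": time; "qpos": joint angles; "qvel": joint speeds; "effort": joint torques, N m; "ee_pos": TCP position; "ee_rot": TCP orientation; "force": force on the tool from outside, world axes, zero at the start; "torque": the same for the moment, N m; "gripper_width": finger opening in mm; "gripper_force": force on a finger pad.
Only numpy, scipy, OpenCV 4.12 (cv2) and the standard library are available. Lean on these libraries where they do the work, as an engineer would, in place of code of your own. Each camera call takes 0.05 s, during which the arm holds its last target. There are 200 camera calls.

TASK

Get the plaster mould shaking: first push the clamp's red handle fully down onto the mould, then press the white-marked end of the black rocker fully down to switch the power on, and then press the green start button all the way in and let it come back up. Only press and push: do not move the mould or any of the things standing around, and do not press the red stop button.

Things in the scene. Friction and masses are not known exactly. Their poses are not given: they have to be found in the camera images.
- shaker: low vibrating table, fixed to the bench: blue base and aluminium plate 180 x 180 mm, plate top 50 mm above the bench; origin at the centre of its underside, z up. A grey clamp post stands at its +y edge, its top 175 mm above the bench
- mould: white plaster two-part mould block, 85 x 70 x 77 mm tall, with two orange straps; stands loose on the middle of the plate; origin under its centre. It is never to be moved or lifted
- clamp_pivot (a point): hinge of the hold-down clamp on the post: 158 mm above the bench, at local (0, 75, 158) mm of shaker; the hinge axis is the shaker's x
- clamp_push (a point): point on the upper face of the clamp's red handle (34 mm wide, 85 mm long, 14 mm thick), 110 mm along the arm from the hinge. The arm runs from the hinge towards the shaker's -y, 170 mm long to its end; the red part covers 85 to 170 mm. With the clamp fully down this point is at local (0, -35, 165) mm of shaker
- clamp (a joint): angle of the clamp arm, rad: 0 = raised 0.70 rad (40 degrees) above level, 0.70 = fully down, arm level and its rubber foot on the mould (hard stop). It starts between 0 and 0.15. Friction keeps it where it is left; about 2 N at clamp_push swings it down
- power_box: grey control box fixed to the bench, 92 x 92 mm, lid 44 mm above the bench, carrying a black rocker; origin at the centre of its underside, z up
- power_on_end (a point): point on the upper face of the rocker's ON end, at the white bar, 20 mm from the hinge towards the box's +x. The black rocker paddle is 60 mm (box x) by 40 mm (box y), hinged on the box's y at its middle, 55 mm above the bench. Off, this end stands about 63 mm above the bench; on, about 55 mm
- power (a joint): rocker angle, rad: 0 = off (ON end up 0.2 rad), 0.40 = fully on (ON end down 0.2 rad, hard stop). It starts between 0 and 0.04 and stays where it is left; about 2.5 N at power_on_end tips it
- start_box: grey control box fixed to the bench, 92 x 92 mm, lid 44 mm above the bench, with the green start button in its middle; origin at the centre of its underside
- start_top (a point): centre of the top of the green start button, 40 mm in diameter, 67 mm above the bench when up, in a black collar 56 mm across whose rim is 56 mm above the bench; pressed straight down; it moves with the button
- start (a joint): travel of the green button, m: 0 = up, 0.007 = fully down, which takes 5 N; a spring returns it
- stop_box: control box with a yellow lid fixed to the bench, 92 x 92 mm, lid 44 mm above the bench, with the red stop button in its middle; origin at the centre of its underside
- stop_top (a point): centre of the top of the red stop button, 40 mm in diameter, 67 mm above the bench; not to be pressed
- stop (a joint): travel of the red button, m: 0 = up, 0.007 = fully down; it yields like the green one
- wax_figure: bystander, loose, to be left alone: pink wax figurine, about 50 mm thick, on an oak block 90 x 60 mm; 187 mm tall in all; origin under its centre
- jar: bystander, loose, to be left alone: small amber glass jar with steel cap, 48 mm across, 65 mm tall; origin under its centre
- mug: bystander, loose, to be left alone: blue ceramic mug, 76 mm across, 90 mm tall; origin under its centre
- spatula: bystander, loose, to be left alone: modelling spatula lying flat, under 30 mm high; origin on the underside
- brush: bystander, loose, to be left alone: brush lying flat, under 40 mm high; origin on the underside
- clay: bystander, loose, to be left alone: dark grey clay pad 36 x 32 x 12 mm; origin under its centre
- bottle: bystander, loose, to be left alone: white plastic bottle with red cap, 60 mm across, 170 mm tall; origin under its centre

How it is judged (in metres and radians):
On the way, in this order (a step that is already met when the one before it is completed fails the run):
1. the clamp is fully down on the mould (value of joint clamp above 0.64 rad), for 0.1 s.
2. then the power rocker is fully on (value of joint power above 0.34 rad), for 0.1 s.
3. then the green start button is pressed in (value of joint start above 0.0055 m), for 0.05 s.
At the end, for the whole second after the job is handed in: clamp at least 0.64 rad (of 0.70) down, rocker at least 0.34 rad (of 0.40) on, green and red buttons up (within 2 mm), mould at rest, upright and within 12 mm of where it began (value of joint clamp above 0.64 rad and value of joint power above 0.34 rad and value of joint each of start, stop below 0.002 m and distance of mould from where it was at the start of the episode below 0.012 m and angle between mould's own z axis and vertical below 0.1 rad and linear speed of mould below 0.02 m/s); the robot touches nothing.
It fails at once if the power is switched on before the clamp is down (value of joint power above 0.2 rad and value of joint clamp below 0.6 rad).
It fails at once if the green button is pressed before the power is on (value of joint start above 0.003 m and value of joint power below 0.3 rad).
It fails at once if the red stop button is pressed (value of joint stop above 0.003 m).
It fails at once if the mould is lifted, tipped or shoved (distance of mould from where it was at the start of the episode above 0.02 m or angle between mould's own z axis and vertical above 0.2 rad).
It fails at once if a bystander is moved, lifted or knocked (distance of any of wax_figure, jar, mug, spatula, brush, clay, bottle from where it was at the start of the episode above 0.025 m).
It also fails if it takes over 54 s, if anything falls off the work surface, if the arm or the gripper's body presses on something with over 40 N, if the wrist force passes 120 N, or if a joint passes its speed limit or range.

## Working session

There is one attempt and no reset: what is moved stays moved. The work goes in short steps, Python scripts to look and compute and a shell command to move; the robot and the scene stay as the last step left them, time stands still between calls to the robot, and variables do not carry over. Pictures are saved under pics/ and viewed, at most 10 in all, crops included, and the job is handed in when it is done.

```bash
mkdir -p pics
python3 - <<'E'
from workcell import telemetry, eyes
import cv2
for n in("scene","top"):
    f=eyes.grab_frame(n); cv2.imwrite(f"pics/{n}0.png",f[:,:,::-1]); c=eyes.calibration(n); print(n,c["camera_matrix"],c["world_from_camera"])
s=telemetry.state();print(s["time_s"],s["ee_pos"],s["ee_rot"],s["gripper_width"])
E
```

```text
scene [[388.57157809   0.         284.05640286]
 [  0.         388.57157809 212.12098832]
 [  0.           0.           1.        ]] [[-7.06576523e-01  5.87911097e-01 -3.93840271e-01  9.25409614e+02]
 [ 7.07428033e-01  5.73344209e-01 -4.13306178e-01  4.51355416e+02]
 [-1.71812498e-02 -5.70646090e-01 -8.21016349e-01  1.02814044e+03]
 [ 0.00000000e+00  0.00000000e+00  0.00000000e+00  1.00000000e+00]]
top [[395.6263173    0.         281.44258999]
 [  0.         395.6263173  209.08589829]
 [  0.           0.           1.        ]] [[ 1.61794046e-02 -9.89719120e-01  1.42106616e-01  3.96452209e+02]
 [-9.99869034e-01 -1.60687545e-02  1.92624431e-03  3.78141903e+01]
 [ 3.77035501e-04 -1.42119170e-01 -9.89849483e-01  1.10669950e+03]
 [ 0.00000000e+00  0.00000000e+00  0.00000000e+00  1.00000000e+00]]
0.1 [132.54785412 559.05773429 221.21827871] [-1.79909691e+02 -2.32348184e-03  1.66660539e+02] 91.52840197751225
```

View pics/scene0.png

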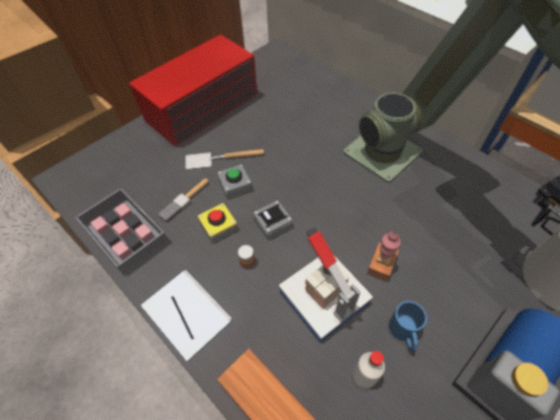

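View pics/top0.png

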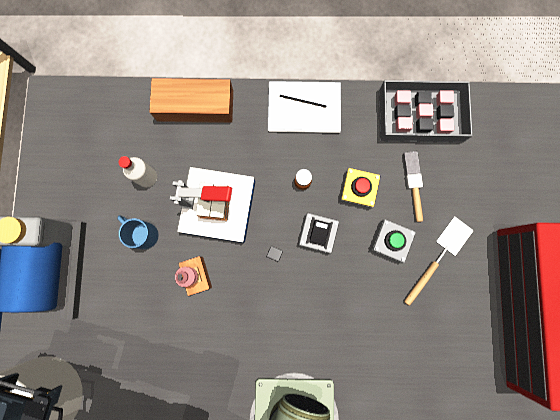

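```bash
cat > h.py <<'E'
import numpy as np,cv2
from workcell import eyes
def ray(n,uv):
    c=eyes.calibration(n);T=c["world_from_camera"]
    d=T[:3,:3]@np.linalg.inv(c["camera_matrix"])@np.array([*uv,1.]);return T[:3,3],d/np.linalg.norm(d)
def onz(n,uv,z):
    o,d=ray(n,uv);return o+d*(z-o[2])/d[2]
def tri(a,b):
    (o1,d1),(o2,d2)=ray("top",a),ray("scene",b)
    s=np.linalg.lstsq(np.c_[d1,-d2],o2-o1,rcond=None)[0]
    p,q=o1+s[0]*d1,o2+s[1]*d2;return (p+q)/2,np.linalg.norm(p-q)
def blobs(n,img,lo,hi,roi,k=1):
    x0,y0,x1,y1=roi;h=cv2.cvtColor(img[y0:y1,x0:x1],cv2.COLOR_BGR2HSV)
    m=cv2.inRange(h,lo,hi);c=sorted(cv2.findContours(m,0,2)[0],key=cv2.contourArea)[-k:]
    return [(x+np.array([[x0,y0]])) for x in [i[:,0,:] for i in c]]
E
python3 - <<'E'
from h import *
np.set_printoptions(precision=1,suppress=True)
t=cv2.imread("pics/top0.png");s=cv2.imread("pics/scene0.png")
def cen(c):return np.array(cv2.minEnclosingCircle(c.astype(np.float32))[0])
def rect(c):return cv2.boxPoints(cv2.minAreaRect(c.astype(np.float32)))
G=((45,90,60),(85,255,255));R=((0,150,110),(8,255,255));Y=((22,120,120),(35,255,255))
for nm,cl,rt,rs in(("green",G,(370,215,420,265),(215,160,255,195)),("stop",R,(340,165,385,210),(195,200,240,240)),("handle",R,(195,180,240,210),(300,225,350,275))):
    a=blobs("top",t,*cl,rt)[0];b=blobs("scene",s,*cl,rs)[0]
    print(nm,cen(a),cen(b),tri(cen(a),cen(b)),onz("top",cen(a),65))
    if nm=="handle":print(rect(a),rect(b))
pl=blobs("top",t,(0,0,170),(180,60,255),(170,160,260,250))[0]
r=rect(pl);print("plate",r,[onz("top",p,50) for p in r])
bx=blobs("top",t,(0,0,140),(180,60,255),(290,205,345,260))[0]
r=rect(bx);print("pbox",r,[onz("top",p,44) for p in r])
z=np.hstack([cv2.resize(t[205:260,293:348],(400,400),interpolation=2),cv2.resize(t[155:250,165:260],(400,400),interpolation=2)])
z2=np.hstack([cv2.resize(s[195:245,248:298],(400,400),interpolation=2)])
cv2.imwrite("pics/z1.png",z);cv2.imwrite("pics/z2.png",z2)
E
```

```text
green [396.8 239.8] [233.  173.5] (array([ 469. , -265.8,   59.3]), np.float64(2.2200328813661057)) [ 469.3 -265.    65. ]
stop [362.5 185. ] [215.5 215. ] (array([ 614.8, -176.5,   62.4]), np.float64(1.6794370422713323)) [ 614.8 -176.6   65. ]
handle [216.  193.5] [321.5 249.5] (array([555.8, 187.4, 228.5]), np.float64(0.6675496795028868)) [585.3 215.6  65. ]
[[200.7 199.5]
 [201.5 184.5]
 [231.3 186.2]
 [230.4 201.2]] [[307.4 237.4]
 [318.6 230.6]
 [336.6 260.6]
 [325.4 267.4]]
plate [[164.6 229.6]
 [175.  163.8]
 [253.9 176.2]
 [243.5 242. ]] [array([487.6, 351.7,  50. ]), array([668.9, 333.8,  50. ]), array([637.5, 116.5,  50. ]), array([457.8, 139.5,  50. ])]
pbox [[298.8 244.7]
 [306.9 212.2]
 [338.7 220.2]
 [330.6 252.6]] [array([453.4,  -8.2,  44. ]), array([541.5, -29.4,  44. ]), array([ 521.2, -115.4,   44. ]), array([433.6, -93.3,  44. ])]
```

View pics/z1.png

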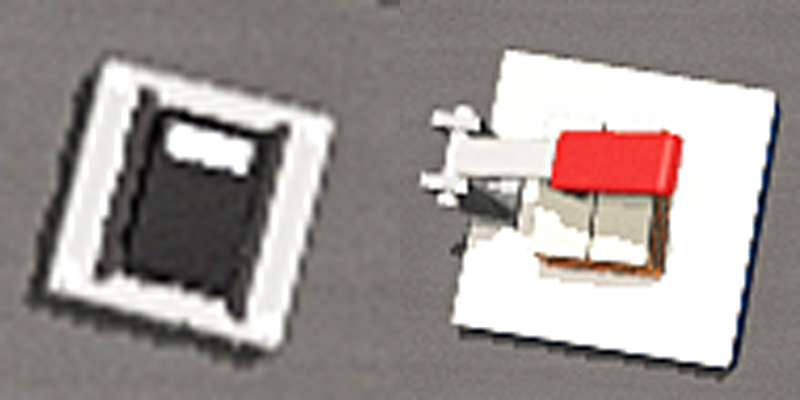

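View pics/z2.png

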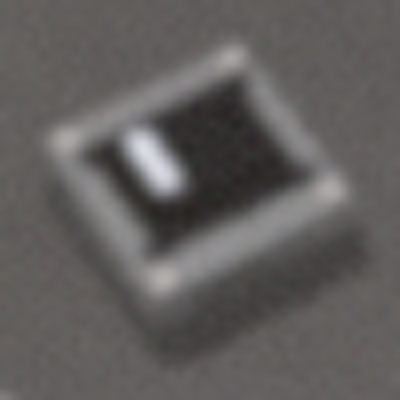

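Run:
```python
from h import *
np.set_printoptions(precision=2,suppress=True)
C=[onz("top",p,50) for p in[(189.9,166.4),(254.8,177.1),(244.1,242.4),(178.1,231.7)]]
c=sum(C)/4;u=(C[1]-C[0]+C[2]-C[3]);u/=np.linalg.norm(u);v=C[0]-C[3]+C[1]-C[2];v/=np.linalg.norm(v)
print("c",c,"-y",u,"x",v,[np.linalg.norm(C[i]-C[i-1]) for i in range(4)])
for q in(0,.1,.15,.7):
    a=.7-q;print(q,c[:2]+u[:2]*(-75+110*np.cos(a)-7*np.sin(a)),158+110*np.sin(a)+7*np.cos(a))
print("bar",onz("top",(321.6,225.4),63))
```

```text
c [559.2 215.   50. ] -y [-0.15 -0.99  0.  ] x [ 0.99 -0.13  0.  ] [np.float64(181.15187599415333), np.float64(180.64562070200563), np.float64(179.95406759412654), np.float64(179.2929953432659)]
0 [558.52 210.43] 234.21784090713743
0.1 [557.46 203.3 ] 225.88802137782164
0.15 [556.98 200.05] 221.46326683678905
0.7 [554.07 180.38] 165.0
bar [504.35 -67.25  63.  ]
```

```bash
python3 -m crank '[{"dz":0.07},{"dz":0.06},{"dx":0.053,"dy":-0.045},{"dx":0.053,"dy":-0.045},{"dx":0.053,"dy":-0.045},{"dx":0.053,"dy":-0.045},{"dx":0.053,"dy":-0.045},{"dx":0.053,"dy":-0.045},{"dx":0.053,"dy":-0.045}]' 0
```

```text
validation failed for argument at $[0]...
```

```bash
python3 -m crank '[{"dx":0,"dy":0,"dz":0.07,"yaw":0},{"dx":0,"dy":0,"dz":0.06,"yaw":0},{"dx":0.053,"dy":-0.045,"dz":0,"yaw":0},{"dx":0.053,"dy":-0.045,"dz":0,"yaw":0},{"dx":0.053,"dy":-0.045,"dz":0,"yaw":0},{"dx":0.053,"dy":-0.045,"dz":0,"yaw":0},{"dx":0.053,"dy":-0.045,"dz":0,"yaw":0},{"dx":0.053,"dy":-0.045,"dz":0,"yaw":0},{"dx":0.053,"dy":-0.045,"dz":0,"yaw":0}]' 0
```

```text
time_s: 1.23
ee_pos: [430.5, 306.1, 325.7]
ee_rot: [-180.0, -0.0, 166.7]
force: [0.5, 0.3, -0.6]
gripper_width: 4.0
gripper_force: 0.0
```

```bash
python3 -m crank '[{"dx":0.053,"dy":-0.044,"dz":0,"yaw":0},{"dx":0.053,"dy":-0.044,"dz":0,"yaw":0},{"dx":0.052,"dy":-0.044,"dz":0,"yaw":0},{"dx":0,"dy":0,"dz":-0.04,"yaw":0},{"dx":0,"dy":0,"dz":-0.04,"yaw":0},{"dx":0,"dy":0,"dz":0,"yaw":0}]' 0
python3 - <<'E'
from workcell import eyes
import cv2
import numpy as np
cv2.imwrite("pics/b.png",np.hstack([cv2.resize(eyes.grab_frame("top")[120:260,140:300],(400,350)),cv2.resize(eyes.grab_frame("scene")[180:350,250:420],(400,350))])[:,:,::-1])
E
```

```text
time_s: 1.98
ee_pos: [554.4, 201.2, 259.1]
ee_rot: [-179.8, -0.3, 166.6]
force: [0.1, -0.0, 0.9]
gripper_width: 0.5
gripper_force: 0.0
```

View pics/b.png

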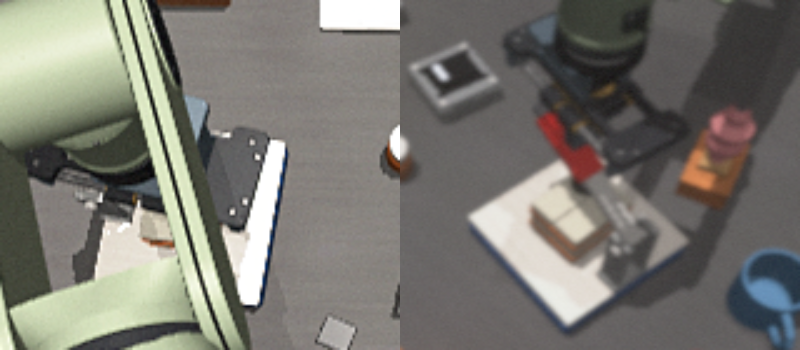

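```bash
python3 -m crank '[{"dx":0,"dy":0,"dz":-0.0125,"yaw":0},{"dx":0,"dy":0,"dz":-0.0125,"yaw":0},{"dx":0,"dy":0,"dz":-0.0125,"yaw":0},{"dx":0,"dy":-0.004,"dz":-0.0125,"yaw":0},{"dx":0,"dy":-0.004,"dz":-0.0125,"yaw":0},{"dx":0,"dy":-0.004,"dz":-0.0125,"yaw":0},{"dx":0,"dy":-0.004,"dz":-0.0125,"yaw":0},{"dx":0,"dy":-0.004,"dz":-0.0125,"yaw":0}]' 0
```

```text
time_s: 3.08
ee_pos: [555.9, 186.1, 181.2]
ee_rot: [179.9, -0.0, 166.7]
force: [-0.7, 1.9, 2.0]
gripper_width: 0.0
gripper_force: 0.9
```

Contact at about 2 N, as expected; the last few millimetres now.

```bash
python3 -m crank '[{"dx":0,"dy":-0.003,"dz":-0.006,"yaw":0},{"dx":0,"dy":-0.002,"dz":-0.005,"yaw":0},{"dx":0,"dy":0,"dz":-0.002,"yaw":0},{"dx":0,"dy":0,"dz":0,"yaw":0}]' 0
```

```text
time_s: 3.58
ee_pos: [556.1, 182.1, 173.2]
ee_rot: [179.9, 0.1, 166.7]
force: [-2.5, 0.3, 8.7]
gripper_width: 0.5
gripper_force: 4.1
```

```bash
python3 -m crank '[{"dx":0,"dy":0,"dz":-0.002,"yaw":0},{"dx":0,"dy":0,"dz":0,"yaw":0}]' 0; python3 -m crank '[{"dx":0,"dy":0,"dz":0.04,"yaw":0},{"dx":0,"dy":0,"dz":0.04,"yaw":0},{"dx":0,"dy":-0.07,"dz":0,"yaw":0},{"dx":0,"dy":-0.07,"dz":0,"yaw":0},{"dx":-0.03,"dy":-0.07,"dz":0,"yaw":0},{"dx":-0.03,"dy":-0.07,"dz":0,"yaw":0},{"dx":0,"dy":0,"dz":0,"yaw":0}]' 0
python3 - <<'E'
from workcell import eyes
import cv2
import numpy as np
cv2.imwrite("pics/c.png",np.hstack([cv2.resize(eyes.grab_frame("top")[120:280,140:340],(400,320)),cv2.resize(eyes.grab_frame("scene")[180:350,230:400],(400,320))])[:,:,::-1])
E
```

```text
time_s: 3.82
ee_pos: [556.1, 182.0, 173.1]
ee_rot: [179.9, 0.1, 166.7]
force: [-4.6, -1.3, 14.7]
gripper_width: 0.8
gripper_force: 7.6
time_s: 4.7
ee_pos: [506.3, -45.5, 234.1]
ee_rot: [-179.9, -0.0, 166.4]
force: [0.3, 0.0, 1.2]
gripper_width: 0.9
gripper_force: 0.0
```

View pics/c.png

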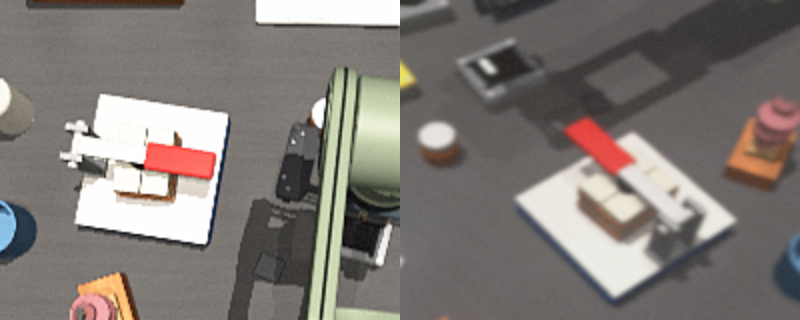

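```bash
python3 -m crank '[{"dx":0.007,"dy":-0.028,"dz":-0.05,"yaw":0},{"dx":0,"dy":0,"dz":-0.06,"yaw":0},{"dx":0,"dy":0,"dz":-0.06,"yaw":0},{"dx":0,"dy":0,"dz":0,"yaw":0},{"dx":0,"dy":0,"dz":0,"yaw":0}]' 0
```

```text
time_s: 5.42
ee_pos: [515.2, -63.8, 99.4]
ee_rot: [180.0, 0.2, 166.7]
force: [0.8, 0.7, 1.1]
gripper_width: 0.4
gripper_force: 0.0
```

```bash
python3 -m crank '[{"dx":-0.003,"dy":-0.005,"dz":-0.012,"yaw":0},{"dx":0,"dy":0,"dz":-0.01,"yaw":0},{"dx":0,"dy":0,"dz":-0.01,"yaw":0},{"dx":0,"dy":0,"dz":-0.006,"yaw":0},{"dx":0,"dy":0,"dz":-0.004,"yaw":0},{"dx":0,"dy":0,"dz":0,"yaw":0}]' 0
```

```text
time_s: 6.18
ee_pos: [512.6, -68.9, 65.2]
ee_rot: [180.0, 0.2, 166.7]
force: [1.0, -0.9, 4.2]
gripper_width: 0.8
gripper_force: 2.4
```

```bash
python3 -m crank '[{"dx":0,"dy":0,"dz":-0.002,"yaw":0},{"dx":0,"dy":0,"dz":-0.002,"yaw":0},{"dx":0,"dy":0,"dz":0,"yaw":0}]' 0;  python3 -m crank '[{"dx":0,"dy":0,"dz":-0.002,"yaw":0},{"dx":0,"dy":0,"dz":0,"yaw":0}]' 0
```

```text
time_s: 6.55
ee_pos: [512.8, -68.9, 64.6]
ee_rot: [180.0, 0.3, 166.7]
force: [-3.4, -0.5, 24.0]
gripper_width: 0.4
gripper_force: 11.1
time_s: 6.8
ee_pos: [512.9, -69.0, 64.4]
ee_rot: [180.0, 0.3, 166.7]
force: [-5.7, -0.6, 34.0]
gripper_width: 0.7
gripper_force: 15.7
```

```bash
python3 -m crank '[{"dx":0,"dy":0,"dz":0.045,"yaw":0},{"dx":0,"dy":0,"dz":0.04,"yaw":0},{"dx":-0.014,"dy":-0.061,"dz":0,"yaw":0},{"dx":-0.014,"dy":-0.061,"dz":0,"yaw":0},{"dx":-0.014,"dy":-0.061,"dz":0,"yaw":0},{"dx":-0.014,"dy":-0.061,"dz":0,"yaw":0},{"dx":0,"dy":0,"dz":0,"yaw":0},{"dx":0,"dy":0,"dz":0,"yaw":0}]' 0
python3 - <<'E'
from workcell import eyes
import cv2
import numpy as np
cv2.imwrite("pics/d.png",np.hstack([cv2.resize(eyes.grab_frame("top")[195:275,280:380],(400,320)),cv2.resize(eyes.grab_frame("scene")[150:250,190:310],(400,320))])[:,:,::-1])
E
```

```text
time_s: 7.8
ee_pos: [465.8, -263.1, 127.2]
ee_rot: [179.9, -0.1, 166.6]
force: [0.4, -0.5, 0.6]
gripper_width: 0.4
gripper_force: 0.0
```

View pics/d.png

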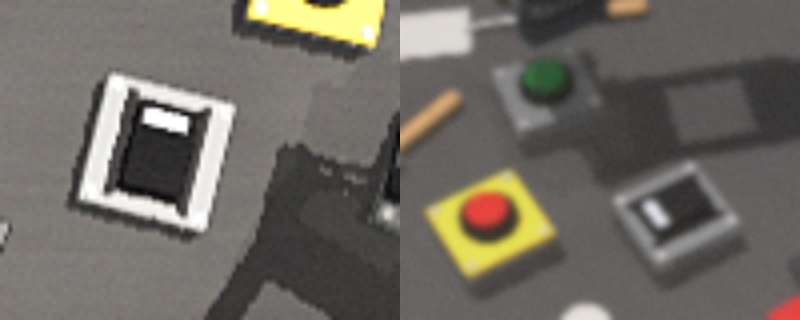

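```bash
python3 -m crank '[{"dx":0.003,"dy":-0.002,"dz":-0.03,"yaw":0},{"dx":0,"dy":0,"dz":-0.02,"yaw":0},{"dx":0,"dy":0,"dz":-0.01,"yaw":0},{"dx":0,"dy":0,"dz":-0.008,"yaw":0},{"dx":0,"dy":0,"dz":-0.004,"yaw":0},{"dx":0,"dy":0,"dz":-0.003,"yaw":0},{"dx":0,"dy":0,"dz":0,"yaw":0}]' 0
```

```text
time_s: 8.78
ee_pos: [469.0, -265.0, 68.3]
ee_rot: [180.0, 0.0, 166.6]
force: [0.0, 4.0, 4.2]
gripper_width: -0.1
gripper_force: 2.4
```

```bash
python3 -m crank '[{"dx":0,"dy":0,"dz":-0.002,"yaw":0},{"dx":0,"dy":0,"dz":-0.001,"yaw":0},{"dx":0,"dy":0,"dz":0,"yaw":0}]' 0
```

```text
time_s: 9.15
ee_pos: [469.0, -265.1, 68.0]
ee_rot: [180.0, 0.1, 166.6]
force: [-3.0, 5.8, 19.6]
gripper_width: 0.5
gripper_force: 9.7
```

The force jumped to 19.6 N at 68 mm, so the button is at its stop. I'll lift off and check.

```bash
python3 -m crank '[{"dx":0,"dy":0,"dz":0.03,"yaw":0},{"dx":0,"dy":0,"dz":0.06,"yaw":0},{"dx":0,"dy":0,"dz":0.07,"yaw":0},{"dx":-0.05,"dy":0,"dz":0,"yaw":0},{"dx":-0.05,"dy":0,"dz":0,"yaw":0},{"dx":0,"dy":0,"dz":0,"yaw":0},{"dx":0,"dy":0,"dz":0,"yaw":0}]' 0
python3 - <<'E'
from workcell import eyes
import cv2
import numpy as np
cv2.imwrite("pics/e.png",np.hstack([cv2.resize(eyes.grab_frame("top")[140:300,110:450],(400,200)),cv2.resize(eyes.grab_frame("scene")[150:400,150:450],(400,333))[:200]])[:,:,::-1])
E
```

```text
time_s: 10.02
ee_pos: [389.2, -266.0, 193.5]
ee_rot: [-180.0, 0.1, 166.6]
force: [0.1, -0.4, 0.2]
gripper_width: 0.1
gripper_force: 0.0
```

View pics/e.png

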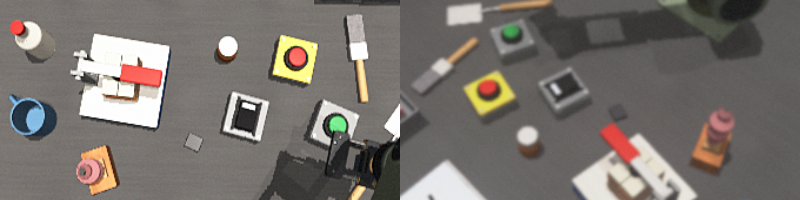

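The picture shows the clamp level at (140,75), the rocker on at (247,115) and the green button up at (338,124). Nothing else has moved, and the robot is clear of everything.

```bash
python3 -c "
from workcell import ticket
print(ticket.job_done())"
```

```text
the job is handed in; nothing more can be done
None
```

I pushed the clamp down, switched the rocker on, pressed and released the green button, and handed the job in at about 10 s; each reached its hard stop by the force readings, and no verdict came back.

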